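# Stamp a brass key tag in the hand press

## Robot

A 7-joint arm with a two-finger parallel gripper is mounted at the origin on the work surface. World frame = base frame: x ahead of the robot, y to its left, z up, the work surface at z = 0. Lengths are in m, angles in rad, forces in N, time in s.
With the tool pointing down it reaches from about 0.425 to 0.875 m from the base axis. Payload 4.7 kg.
Tool frame: the origin (TCP) lies between the finger pads; the fingertips stand 11 mm ahead of it and the grasp point (between the pads) lies 8 mm behind it; z points along the fingers, y is the line along which they close (so a half turn about z gives the same grasp; the last joint's range is limited). The gripper opens to 87 mm and grips with 3 to 60 N. Pads are 19 mm wide; open, the fingers measure 117 mm over their backs; the gripper's body (75 mm by 190 mm) begins 51 mm behind the grasp point.
Start: joints at [-1.111, 0.321, -0.07, 1.45, 0.023, 1.371, -0.057], TCP at [0.28, 0.586, 0.234] pointing down, gripper open.
Joint ranges: [-2.86, 2.86], [-0.3, 2.09], [-1.38, 1.24], [0.06, 2.45], [-1.56, 4.7], [0.09, 2.05], [-2.69, 2.69]. Speed limits (rad/s): [2.57, 2.57, 3.14, 3.14, 3.14, 3.14, 3.14].

## Interface

Orientations are given as a rotation vector (axis times angle).
In Python, from bench import ctrl gives the robot as it stands. The module is installed in compiled form; this text tells all that it offers.
- The arm moves only by the shell command python3 -m inch 'ROWS' [FORCE]. ROWS is JSON, a list of rows, each an object with "slide": the shift along the tool's x, y, z scaled (see below), a list of three; "angular": the turn, a rotation vector about the tool's x, y, z scaled (see below), a list of three; "claw": the opening, from -1 (shut) to 1 (fully open). In form: [{"slide": [tx, ty, tz], "angular": [rx, ry, rz], "claw": claw}, ...]. A call has 1 to 10 rows; each row is the pose to reach, as a shift and turn from the pose commanded when the call began, along the tool's axes at that moment; what a row does not reach only later rows make up. The controller multiplies each number of a shift by 0.25 m and each number of a turn by 30 degrees. A row lasts 1/10 s, in which the tool goes at most 50 mm and 8.59 degrees, less where a joint would pass 70% of its speed; a pose out of reach is approached as far as the arm can. A call with a number of a shift or a turn outside -1 to 1 is refused whole. A call with a gripper value outside its range is refused whole. The fingers move at their own pace and stop on an object; FORCE is the grip in N (left out, the last holds). Time passes only in rows, so rows that repeat a pose let the fingers close. It gives the time, the measured TCP pose, the force, the opening and the grip force at its end, in the units of the state.
- ctrl.get_state(): the state, without advancing time (a new reading comes with each control period).
- ctrl.get_image(name): name is "scene" or "top"; returns a dict with "color" (400x640x3 uint8, red, green, blue), "depth" (400x640 float32, m along the optical axis (not along the pixel's ray), 0 where there is no reading), "camera_matrix" (3x3 intrinsics, pixels), "extrinsics" (4x4, takes a point from camera to world coordinates). Camera axes: x right, y up, looking along -z (the intrinsics and any distortion apply to the point x, -y, -z); pixel columns grow to the right and rows downward; lengths in m; the calibration is good to about 2 mm. A picture is of the moment at which its call begins.
- ctrl.close_job(): hands the job in; it is judged then, once.
Trained networks look in the newest picture that a camera, given by its name, has taken for a name from the list of things; names that differ only in an ending like _2 or _b are one class to them, and where a whole thing is asked for, a point or a joint stands for the part that bears it (a point fixed in the world has none). Each returns a list of dicts, best first, with "confidence" (0 to 1); they miss things now and then, are a little off and sometimes report something else, mostly with a low value. They report only what shows in the picture. A call takes as long as a camera call. They do not tell look-alikes from the thing itself.
- ctrl.find_in(query, camera): "bbox" ([centre column, centre row, width, height] in pixels, round what is visible of it).
- ctrl.outline_of(query, camera): "mask" (400x640 bool, what is visible of it) and "bbox" ([centre column, centre row, width, height] in pixels, round what is visible of it).
The state is a dict: "time": time; "joint_positions": joint angles; "qd": joint speeds; "joint_torque": joint torques, N m; "position": TCP position; "tool_rot": TCP orientation; "ft_force": force on the tool from outside, world axes, zero at the start; "torque": the same for the moment, N m; "grip_width": opening from 0.0 (shut) to 1.0 (fully open); "grip_force": force on a finger pad.
Only numpy, scipy, OpenCV 4.12 (cv2) and the standard library are available. Lean on these libraries where they do the work, as an engineer would, in place of code of your own. Each camera call takes 0.05 s, during which the arm holds its last target. There are 200 camera calls.

## Task

Load the long brass key tag into the stamping press: lay it flat on the press bed and slide it, plain square end first and round eye end outwards, between the two guide rails until it is fully home against the stop under the punch. Then push the press's sprung side lever all the way down to the end of its stroke and let it come back up. Leave the stamped tag home in the press, and leave the short tag, padlock, brush and tray of blanks where they are.

Things in the scene. Friction and masses are not known exactly. Their poses are not given: they have to be found in the camera images.
- press: Grey hand stamping press, yellow cap, fixed to the bench. Origin on the bench surface below the punch; z up, y = feed direction. Steel bed: top at z 40 mm, 74 mm wide in x, y -140 to +110 (grey foot 120 wide, 16 high). Column: 90 mm in x, y +40 to +100. Head overhangs the bed from y -30 to +100, underside z 110, top z 233. The bed is open at the -y side, where the tag enters.
- mouth (a point): Middle of the mouth of the slot between the two dark guide rails on the bed, at press (0, -30, 40) mm; axes as the press. The rails, 10 mm high, leave a 32 mm wide slot (x = -16 to +16) from y = -30 to the stop at y = +28; before it, from y = -46 to -30, a flare narrows from about 50 to 32 mm.
- punch (a point): Centre of the punch's lower end when up, at press (0, 0, 75.5) mm; it comes down to z = 49.5 mm as the lever is pushed. A 26 mm wide bush above it hangs to z = 98 mm.
- stop (a point): Centre of the face of the dark end stop under the punch, at press (0, 28, 44) mm; axes as the press. The middle of the tag's square end meets this point when home.
- lever (a joint): Angle of the sprung side lever, rad: 0 = up at rest, 0.90 = fully down at its stop. It springs back by itself; pushing at the grip takes about 5 N at first and 12 N at the end.
- lever_hinge (a point): Point on the lever's hinge axis, in the lever's plane, at press (-70, 45, 170) mm; axes as the press. The hinge axis is the press's x.
- lever_grip (a point): Centre of the lever's black grip bar (22 mm diameter, 84 mm long, along the press's x), 170 mm from the hinge axis on the +y side. At rest it lies at press (-70, 175, 280) mm, 40 degrees above level; fully down at (-70, 212, 136) mm.
- tag: The long brass key tag, a flat bar 110 mm long, 28 mm wide, 8 mm thick, about 0.2 kg. Origin under the middle of its length; x along it towards the plain square end, z up. The other end (-x) has a rounded eye, 22 mm wide, with a dark hole.
- tag_tip (a point): Middle of the long tag's square end face, at tag (55, 0, 4) mm.
- short_tag: A brass tag of the same pattern but only 70 mm long (28 wide, 8 thick); not to be used. Origin under its middle.
- padlock: Brass padlock lying on the bench, 46 x 50 x 22 mm with a steel shackle; leave alone. Origin under its body.
- brush: Bench brush, 170 mm long, lying on the bench; leave alone. Origin under its middle.
- blank_tray: Grey open tray 100 x 140 x 30 mm with green sticks; leave alone. Origin under its middle.
Mind the look-alikes: they are no part of the job. Leave any grey or red look-alike of the tag alone.

How it is judged:
On the way, in this order (a step that is already met when the one before it is completed fails the run):
1. the long tag lies flat between the rails, square end fully home against the stop (y of tag_tip in the frame of stop between -0.003 and 0.003 m and x of tag_tip in the frame of stop between -0.004 and 0.004 m and z of tag_tip in the frame of stop between -0.003 and 0.003 m and angle between the x axis of tag and the y axis of press, either way round below 0.1 rad and angle between the z axis of tag and the z axis of press, either way round below 0.08 rad), for 0.2 s.
2. with the tag home, the lever is pushed fully down (all of step 1 and value of joint lever above 0.85 rad), for 0.1 s.
At the end, for the whole second after the job is handed in: The long tag lies at rest in the press, flat on the bed (within 3 mm in height and 0.08 rad), square end within 3 mm of the stop and 4 mm of its centre line, in line with the feed within 0.1 rad; the lever has been fully down (over 0.85 rad) with the tag home and is back up (under 0.06 rad) (all of step 1 and value of joint lever below 0.06 rad and linear speed of tag below 0.02 m/s); the robot touches nothing.
It fails at once if the short tag is moved more than 20 mm (distance of short_tag from where it was at the start of the episode above 0.02 m).
It fails at once if the padlock, brush or tray of blanks is moved more than 20 mm (distance of any of padlock, brush, blank_tray from where it was at the start of the episode above 0.02 m).
It also fails if it takes over 59 s, if anything falls off the work surface, if the arm or the gripper's body presses on something with over 40 N, if the wrist force passes 120 N, or if a joint passes its speed limit or range.

## Working session

There is one attempt and no reset: what is moved stays moved. The work goes in short steps, Python scripts to look and compute and a shell command to move; the robot and the scene stay as the last step left them, time stands still between calls to the robot, and variables do not carry over. Pictures are saved under pics/ and viewed, at most 10 in all, crops included, and the job is handed in when it is done.

```bash
mkdir -p pics; cat > h.py <<'E'
import numpy as np,cv2
from bench import ctrl
from scipy.spatial.transform import Rotation as R
def world(im,uv):
    K=im["camera_matrix"];E=im["extrinsics"];uv=np.atleast_2d(uv).astype(int)
    d=im["depth"][uv[:,1],uv[:,0]]
    p=np.c_[(uv[:,0]-K[0,2])/K[0,0]*d,-(uv[:,1]-K[1,2])/K[1,1]*d,-d]
    return p@E[:3,:3].T+E[:3,3]
def maskpts(im,m):
    v,u=np.nonzero(m&(im["depth"]>0));return world(im,np.c_[u,v])
E
python3 - <<'E'
from h import *
s=ctrl.get_state();print({k:np.round(v,3) for k,v in s.items()})
for n in("scene","top"):
    im=ctrl.get_image(n);cv2.imwrite(f"pics/{n}0.png",im["color"][:,:,::-1])
    np.savez(f"{n}0.npz",**im)
    print(n,im["camera_matrix"].round(1).tolist(),im["extrinsics"].round(3).tolist())
    for q in("tag","short_tag","press","lever_grip","padlock","brush","blank_tray"):
        for r in ctrl.outline_of(q,n)[:4]:
            p=maskpts(im,r["mask"]);print(q,round(r["confidence"],2),np.round(r["bbox"]),np.median(p,0).round(3) if len(p) else 0)
E
```

```text
{'time': np.float64(0.0), 'joint_positions': array([-1.111,  0.322, -0.07 ,  1.452,  0.023,  1.371, -0.057]), 'qd': array([-0.   ,  0.001, -0.001, -0.002,  0.001, -0.001, -0.002]), 'joint_torque': array([-0.0000e+00, -4.9128e+01, -4.0400e-01, -3.1253e+01, -6.4000e-02,
        4.4000e-02,  0.0000e+00]), 'position': array([0.28 , 0.586, 0.232]), 'tool_rot': array([-6.940e-01, -3.064e+00,  3.000e-03]), 'ft_force': array([-0.513, -0.352,  0.11 ]), 'torque': array([-0.003, -0.042,  0.031]), 'grip_force': np.float64(0.0), 'grip_width': np.float64(1.002)}
scene [[416.8, 0.0, 316.1], [0.0, 416.8, 199.4], [0.0, 0.0, 1.0]] [[-0.188, -0.638, 0.747, 1.521], [0.982, -0.14, 0.128, 0.121], [0.023, 0.757, 0.653, 1.054], [0.0, 0.0, 0.0, 1.0]]
tag 0.63 [333. 206.   9.  21.] [ 0.341 -0.012  0.007]
tag 0.53 [272. 214.   8.  22.] [ 0.429 -0.228  0.007]
tag 0.29 [374. 306.  17.  49.] [0.753 0.175 0.017]
short_tag 0.71 [252. 247.   8.  15.] [ 0.601 -0.256  0.007]
short_tag 0.17 [274. 215.   8.  21.] [ 0.431 -0.229  0.007]
press 0.62 [375. 222. 121.  94.] [0.567 0.13  0.125]
lever_grip 0.72 [419. 182.  31. 
[... 402 characters left out ...]
, 1.391], [0.0, 0.0, 0.0, 1.0]]
tag 0.84 [390. 306.  30.  31.] [ 0.244 -0.253  0.007]
tag 0.73 [310. 272.  17.  36.] [ 0.348 -0.015  0.008]
tag 0.65 [446. 310.  33.  31.] [ 0.238 -0.404  0.008]
tag 0.6 [387. 242.  10.  34.] [ 0.425 -0.236  0.008]
short_tag 0.64 [395. 186.   6.  21.] [ 0.593 -0.26   0.008]
press 0.78 [245. 203. 151.  62.] [0.513 0.112 0.226]
press 0.5 [383. 138.  53.  38.] [ 0.741 -0.227  0.01 ]
lever_grip 0.67 [209. 214.  80.  35.] [0.476 0.277 0.275]
padlock 0.55 [317. 121.  15.  26.] [ 0.773 -0.03   0.021]
brush 0.78 [248. 131.  18.  54.] [0.738 0.171 0.017]
brush 0.37 [386. 244.  10.  32.] [ 0.429 -0.233  0.008]
blank_tray 0.93 [383. 138.  50.  39.] [ 0.742 -0.229  0.01 ]
```

View pics/scene0.png

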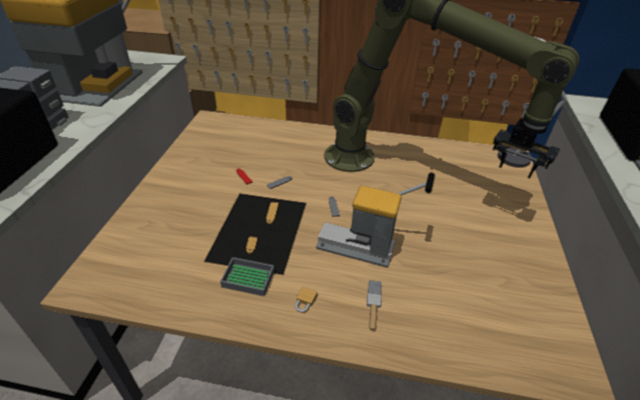

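View pics/top0.png

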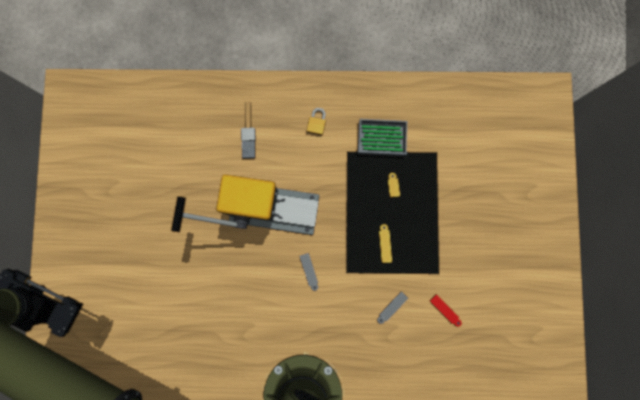

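The top view shows the long brass tag at about (386,243) on the black mat. Things it could be confused with are the short brass tag (394,185), the grey tags (310,272) and (391,306), and the red one (446,310). I choose (386,243) because it is brass and the longer of the two, and I'll check it in a close crop.

```bash
python3 - <<'E'
from h import *
im=dict(np.load("top0.npz"));c=im["color"]
a=cv2.resize(c[165:275,345:445],None,fx=5,fy=5,interpolation=cv2.INTER_CUBIC)
b=cv2.resize(c[170:245,225:325],None,fx=3,fy=3,interpolation=cv2.INTER_CUBIC)
o=np.zeros((550,800,3),np.uint8);o[:550,:500]=a;o[:225,500:800]=b;cv2.imwrite("pics/crop.png",o[:,:,::-1])
def rect(p,lab):
    r=cv2.minAreaRect((p[:,:2]*1000).astype(np.float32));print(lab,len(p),np.round(r[0],1),np.round(r[1],1),round(r[2],1),"med z",np.median(p[:,2]).round(4))
    print(np.round(cv2.boxPoints(r)).tolist())
for n in("top","scene"):
    im=dict(np.load(n+"0.npz"));v,u=np.mgrid[:400,:640];P=world(im,np.c_[u.ravel(),v.ravel()]);ok=im["depth"].ravel()>0
    C=im["color"].reshape(-1,3).astype(int);hsv=cv2.cvtColor(im["color"],cv2.COLOR_RGB2HSV).reshape(-1,3)
    br=(hsv[:,0]>10)&(hsv[:,0]<32)&(hsv[:,1]>110)&(hsv[:,2]>110)
    inb=lambda x0,x1,y0,y1:(P[:,0]>x0)&(P[:,0]<x1)&(P[:,1]>y0)&(P[:,1]<y1)&ok
    q=P[inb(.33,.52,-.29,-.17)&br];rect(q,n+" tag")
    q=P[inb(.55,.64,-.31,-.2)&br];rect(q,n+" short")
    q=P[inb(.42,.65,-.06,.3)&(abs(P[:,2]-.04)<.004)];rect(q,n+" bed")
    q=P[inb(.42,.65,-.06,.3)&(abs(P[:,2]-.233)<.006)];rect(q,n+" head")
    q=P[inb(.42,.65,-.06,.3)&(abs(P[:,2]-.016)<.003)];rect(q,n+" foot")
    q=P[inb(.36,.6,.2,.4)&(P[:,2]>.25)];rect(q,n+" grip")
E
```

```text
top tag 505 [ 406.4 -230.9] [118.8 151.4] 89.0 med z 0.0057
[[330.0, -289.0], [481.0, -292.0], [483.0, -173.0], [332.0, -170.0]]
top short 220 [ 599.5 -258.7] [70.1 28.9] 6.5 med z 0.0072
[[563.0, -248.0], [566.0, -277.0], [636.0, -269.0], [633.0, -240.0]]
top bed 851 [517.6  24.4] [118.   74.1] 81.7 med z 0.0398
[[472.0, -29.0], [546.0, -39.0], [563.0, 77.0], [489.0, 88.0]]
top head 2052 [521.5 151.6] [157.7 121.9] 82.5 med z 0.2323
[[451.0, 81.0], [572.0, 66.0], [592.0, 222.0], [471.0, 238.0]]
top foot 542 [526.9  89.1] [248.5 119.8] 82.0 med z 0.0157
[[450.0, -26.0], [569.0, -42.0], [603.0, 204.0], [485.0, 220.0]]
top grip 417 [481.9 270.7] [54.9 83.4] 82.3 med z 0.287
[[437.0, 249.0], [520.0, 238.0], [527.0, 292.0], [444.0, 304.0]]
scene tag 153 [ 424.2 -233. ] [118.3  32.3] 5.0 med z 0.0069
[[364.0, -222.0], [367.0, -254.0], [485.0, -244.0], [482.0, -212.0]]
scene short 119 [ 595.4 -257.9] [78.5 30.6] 6.9 med z 0.0071
[[555.0, -247.0], [558.0, -278.0], [636.0, -268.0], [633.0, -238.0]]
scene bed 697 [530.   93.3] [250.1  80.5] 80.9 med z 0.0395
[[470.0, -24.0], [550.0, -37.0], [590.0, 210.0], [510.0, 223.0]]
scene head 903 [524.3 157.7] [160.8 123.6] 82.0 med z 0.2323
[[452.0, 87.0], [574.0, 70.0], [597.0, 229.0], [474.0, 246.0]]
scene foot 389 [573.8  87.6] [246.9  33.8] 80.5 med z 0.0156
[[537.0, -31.0], [570.0, -37.0], [611.0, 207.0], [577.0, 212.0]]
scene grip 197 [483.9 274.9] [53.3 85.4] 81.3 med z 0.2857
[[438.0, 255.0], [522.0, 242.0], [530.0, 295.0], [446.0, 308.0]]
```

View pics/crop.png

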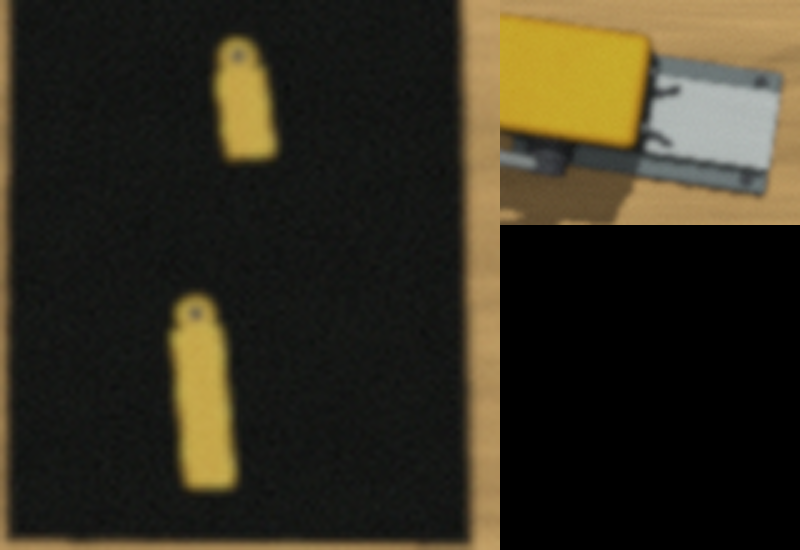

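The crop shows the longer brass tag with its eye at crop (195,312), facing world +x, and its square end at the bottom near (210,485). The bed mouth with its flare opens to the right, which is world −y.

```bash
cat >> h.py <<'E'
def Rd(yaw):  # tool down, tool x at yaw (deg)
    a=np.radians(yaw);x=np.array([np.cos(a),np.sin(a),0]);z=np.array([0,0,-1.]);return R.from_matrix(np.c_[x,np.cross(z,x),z])
def to(*ways):
    s=ctrl.get_state();p0=np.array(s["position"]);r0=R.from_rotvec(s["tool_rot"])
    x=r0.as_matrix()[:,0];print("t",round(float(s["time"]),2),"pos",p0.round(4),"yaw",np.degrees(np.arctan2(x[1],x[0])).round(1),"F",np.round(s["ft_force"],1),"w",round(float(s["grip_width"]),3),"gf",round(float(s["grip_force"]),1))
    for w in ways:
        d=r0.inv().apply(np.array(w[:3])-p0)/.25;a=np.degrees((r0.inv()*Rd(w[3])).as_rotvec())/30
        print(w,"slide",d.round(3).tolist(),"ang",a.round(3).tolist())
O=np.array([.5297,.106]);TH=82.0
def press(x,y):
    a=np.radians(TH);ey=np.array([np.cos(a),np.sin(a)]);ex=np.array([ey[1],-ey[0]]);return O+ex*x/1e3+ey*y/1e3
E
python3 - <<'E'
from h import *
for n in("top","scene"):
    im=dict(np.load(n+"0.npz"));v,u=np.mgrid[:400,:640];P=world(im,np.c_[u.ravel(),v.ravel()])
    hsv=cv2.cvtColor(im["color"],cv2.COLOR_RGB2HSV).reshape(-1,3)
    for s in(100,150):
        m=(P[:,0]>.355)&(P[:,0]<.495)&(P[:,1]>-.27)&(P[:,1]<-.195)&(hsv[:,1]>s)&(hsv[:,2]>120)
        q=P[m,:2]*1000;r=cv2.minAreaRect(q.astype(np.float32));e=np.linalg.eigh(np.cov(q.T))[1][:,1]
        print(n,s,m.sum(),np.round(r[0],1),np.round(r[1],1),r[2],"mean",q.mean(0).round(1),np.degrees(np.arctan2(e[1],e[0])).round(1))
to((.45,.45,.42,165),(.5,.2,.42,175))
E
```

```text
top 100 359 [ 426.4 -234. ] [108.1  29.1] 4.657993316650391 mean [ 424.3 -233.5] -175.3
top 150 323 [ 426.3 -233.3] [108.1  27.7] 4.657993316650391 mean [ 421.3 -233.1] -175.0
scene 100 144 [ 428.9 -232.9] [108.9  30.8] 6.424004077911377 mean [ 427.1 -231.6] -174.3
scene 150 0 [0. 0.] [0. 0.] 0.0 mean [nan nan] nan
t 0.8 pos [0.2803 0.5865 0.2336] yaw 154.5 F [0.5 0.2 0.8] w 0.997 gf 0.0
(0.45, 0.45, 0.42, 165) slide [-0.848, -0.2, -0.746] ang [0.0, 0.0, -0.351]
(0.5, 0.2, 0.42, 175) slide [-1.459, -1.016, -0.746] ang [0.0, 0.0, -0.685]
  avg = a.mean(axis, **keepdims_kw)
  ret = um.true_divide(
<stdin>:7: RuntimeWarning: Degrees of freedom <= 0 for slice
  c *= np.true_divide(1, fact)
  c *= np.true_divide(1, fact)
<stdin>:8: RuntimeWarning: Mean of empty slice.
```

```bash
python3 -m inch '[{"slide":[-0.2,0,-0.7],"angular":[0,0,-0.1],"claw":1},{"slide":[-0.2,0,-0.7],"angular":[0,0,-0.3],"claw":1},{"slide":[-0.2,0,-0.7],"angular":[0,0,-0.35],"claw":1},{"slide":[-0.85,-0.2,-0.75],"angular":[0,0,-0.35],"claw":1},{"slide":[-0.85,-0.2,-0.75],"angular":[0,0,-0.35],"claw":1},{"slide":[-0.85,-0.2,-0.75],"angular":[0,0,-0.35],"claw":1},{"slide":[-0.85,-0.2,-0.75],"angular":[0,0,-0.35],"claw":1},{"slide":[-0.85,-0.2,-0.75],"angular":[0,0,-0.35],"claw":1}]' 20
python3 -c "
from h import *
to((.5,.22,.42,172),(.457,-.231,.15,184.9))"
```

```text
time: 1.6
position: [0.4563, 0.4444, 0.4228]
tool_rot: [0.427, 3.107, -0.0]
ft_force: [0.7, 0.3, -0.0]
grip_width: 1.001
grip_force: 0.0
t 1.6 pos [0.4563 0.4444 0.4228] yaw 164.3 F [ 0.7  0.3 -0. ] w 1.001 gf 0.0
(0.5, 0.22, 0.42, 172) slide [-0.411, -0.817, 0.013] ang [0.001, 0.009, -0.255]
(0.457, -0.231, 0.15, 184.9) slide [-0.727, -2.601, 1.093] ang [-0.0, 0.01, -0.685]
```

```bash
python3 -m inch '[{"slide":[-0.4,-0.82,0],"angular":[0,0,-0.25],"claw":1},{"slide":[-0.4,-0.82,0],"angular":[0,0,-0.25],"claw":1},{"slide":[-0.4,-0.82,0],"angular":[0,0,-0.25],"claw":1},{"slide":[-0.4,-0.82,0],"angular":[0,0,-0.25],"claw":1},{"slide":[-0.4,-0.82,0],"angular":[0,0,-0.25],"claw":1},{"slide":[-0.4,-0.82,0],"angular":[0,0,-0.25],"claw":1}]'
python3 -c "
from h import *
to((.5,-.02,.42,180))"
```

```text
time: 2.2
position: [0.4952, 0.2205, 0.422]
tool_rot: [0.22, 3.132, -0.001]
ft_force: [-0.7, 0.8, 0.1]
grip_width: 1.002
grip_force: 0.0
t 2.2 pos [0.4952 0.2205 0.422 ] yaw 172.0 F [-0.7  0.8  0.1] w 1.002 gf 0.0
(0.5, -0.02, 0.42, 180) slide [-0.153, -0.95, 0.009] ang [-0.001, 0.004, -0.268]
```

```bash
python3 -m inch '[{"slide":[-0.15,-0.95,0],"angular":[0,0,-0.27],"claw":1},{"slide":[-0.15,-0.95,0],"angular":[0,0,-0.27],"claw":1},{"slide":[-0.15,-0.95,0],"angular":[0,0,-0.27],"claw":1},{"slide":[-0.15,-0.95,0],"angular":[0,0,-0.27],"claw":1},{"slide":[-0.15,-0.95,0],"angular":[0,0,-0.27],"claw":1},{"slide":[-0.15,-0.95,0],"angular":[0,0,-0.27],"claw":1},{"slide":[-0.15,-0.95,0],"angular":[0,0,-0.27],"claw":1}]'
python3 -c "
from h import *
to((.457,-.231,.2,184.9))"
```

```text
time: 2.9
position: [0.4999, -0.0138, 0.4212]
tool_rot: [-0.015, 3.141, 0.002]
ft_force: [-0.6, 0.5, -0.4]
grip_width: 1.002
grip_force: 0.0
t 2.9 pos [ 0.4999 -0.0138  0.4212] yaw -179.5 F [-0.6  0.5 -0.4] w 1.002 gf 0.0
(0.457, -0.231, 0.2, 184.9) slide [0.18, -0.868, 0.884] ang [0.002, 0.001, -0.145]
```

```bash
python3 -m inch '[{"slide":[0.18,-0.87,0.6],"angular":[0,0,-0.145],"claw":0.3},{"slide":[0.18,-0.87,0.6],"angular":[0,0,-0.145],"claw":0.3},{"slide":[0.18,-0.87,0.6],"angular":[0,0,-0.145],"claw":0.3},{"slide":[0.18,-0.87,0.6],"angular":[0,0,-0.145],"claw":0.3},{"slide":[0.18,-0.87,0.6],"angular":[0,0,-0.145],"claw":0.3},{"slide":[0.18,-0.87,0.6],"angular":[0,0,-0.145],"claw":0.3},{"slide":[0.18,-0.87,0.88],"angular":[0,0,-0.145],"claw":0.3},{"slide":[0.18,-0.87,0.88],"angular":[0,0,-0.145],"claw":0.3},{"slide":[0.18,-0.87,0.88],"angular":[0,0,-0.145],"claw":0.3}]'
python3 -c "
from h import *
to((.457,-.231,.06,184.9),(.457,-.231,.0145,184.9))"
```

```text
time: 3.8
position: [0.4561, -0.229, 0.1976]
tool_rot: [0.14, -3.132, -0.004]
ft_force: [-0.2, 1.4, -0.1]
grip_width: 0.653
grip_force: 0.0
t 3.8 pos [ 0.4561 -0.229   0.1976] yaw -174.9 F [-0.2  1.4 -0.1] w 0.653 gf 0.0
(0.457, -0.231, 0.06, 184.9) slide [-0.006, -0.01, 0.55] ang [0.006, -0.012, 0.008]
(0.457, -0.231, 0.0145, 184.9) slide [-0.007, -0.01, 0.732] ang [0.006, -0.012, 0.008]
```

```bash
python3 -m inch '[{"slide":[0,-0.01,0.55],"angular":[0,0,0],"claw":0.3},{"slide":[0,-0.01,0.55],"angular":[0,0,0],"claw":0.3},{"slide":[0,-0.01,0.55],"angular":[0,0,0],"claw":0.3},{"slide":[0,-0.01,0.65],"angular":[0,0,0],"claw":0.3},{"slide":[0,-0.01,0.735],"angular":[0,0,0],"claw":0.3},{"slide":[0,-0.01,0.735],"angular":[0,0,0],"claw":0.3},{"slide":[0,-0.01,0.735],"angular":[0,0,0],"claw":0.3}]'
python3 -c "
from h import *
to((.457,-.231,.0135,184.9))
for n in ('top','scene'):
  im=ctrl.get_image(n);cv2.imwrite('pics/g_%s.png'%n,im['color'][:,:,::-1])
  np.savez(n+'1.npz',**im)
a=np.load('scene1.npz')['color'][170:270,210:310]
cv2.imwrite('pics/g.png',cv2.resize(a,None,fx=5,fy=5,interpolation=2)[:,:,::-1])"
```

```text
time: 4.5
position: [0.459, -0.2342, 0.0184]
tool_rot: [-0.138, 3.137, -0.0]
ft_force: [0.4, -1.1, 0.1]
grip_width: 0.651
grip_force: 0.0
t 4.5 pos [ 0.459  -0.2342  0.0184] yaw -175.0 F [ 0.4 -1.1  0.1] w 0.651 gf 0.0
(0.457, -0.231, 0.0135, 184.9) slide [0.007, 0.014, 0.02] ang [-0.001, 0.003, 0.005]
```

View pics/g.png

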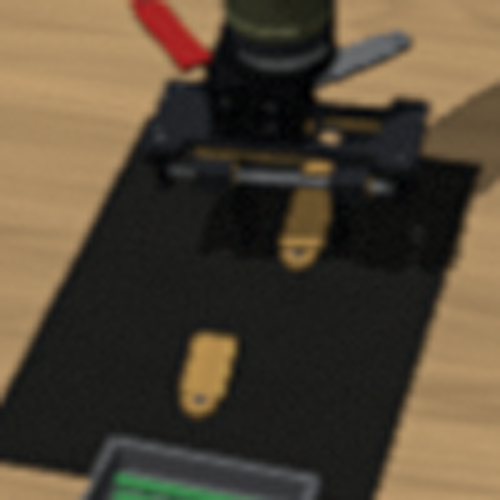

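The crop shows the gripper over the long tag. The eye sticks out at crop (298,250), and the short tag at (208,375) is untouched.

```bash
python3 -m inch '[{"slide":[0,0.01,0.012],"angular":[0,0,0],"claw":0.3},{"slide":[0,0.01,0.012],"angular":[0,0,0],"claw":0.3}]'; python3 -m inch '[{"slide":[0,0,0],"angular":[0,0,0],"claw":-1},{"slide":[0,0,0],"angular":[0,0,0],"claw":-1},{"slide":[0,0,0],"angular":[0,0,0],"claw":-1},{"slide":[0,0,0],"angular":[0,0,0],"claw":-1},{"slide":[0,0,0],"angular":[0,0,0],"claw":-1},{"slide":[0,0,0],"angular":[0,0,0],"claw":-1}]' 40
```

```text
time: 4.8
position: [0.4576, -0.232, 0.015]
tool_rot: [-0.135, 3.137, 0.001]
ft_force: [0.3, 0.2, -0.2]
grip_width: 0.652
grip_force: 0.0
time: 5.4
position: [0.457, -0.2323, 0.0143]
tool_rot: [0.135, -3.139, -0.001]
ft_force: [-0.3, 0.9, 1.3]
grip_width: 0.308
grip_force: 40.0
```

```bash
python3 -m inch '[{"slide":[0,0,-0.2],"angular":[0,0,0],"claw":-1},{"slide":[0,0,-0.5],"angular":[0,0,0],"claw":-1},{"slide":[0,0,-0.6],"angular":[0,0,0.2],"claw":-1},{"slide":[0,0,-0.6],"angular":[0,0,0.5],"claw":-1},{"slide":[0,0,-0.6],"angular":[0,0,0.75],"claw":-1},{"slide":[0,0,-0.6],"angular":[0,0,1],"claw":-1},{"slide":[0,0,-0.6],"angular":[0,0,1],"claw":-1},{"slide":[0,0,-0.6],"angular":[0,0,1],"claw":-1}]'
python3 -c "
from h import *
to((*press(0,-145),.15,82))"
```

```text
time: 6.2
position: [0.4566, -0.2324, 0.1639]
tool_rot: [-0.678, -3.067, 0.0]
ft_force: [0.2, 0.7, -2.4]
grip_width: 0.307
grip_force: 40.0
t 6.2 pos [ 0.4566 -0.2324  0.1639] yaw 155.1 F [ 0.2  0.7 -2.4] w 0.307 gf 40.0
(np.float64(0.5095199003607904), np.float64(-0.03758886996752771), 0.15, 82) slide [0.137, 0.796, 0.056] ang [-0.001, -0.001, 2.436]
```

```bash
python3 -m inch '[{"slide":[0,0,0],"angular":[0,0,0.25],"claw":-1},{"slide":[0,0,0],"angular":[0,0,0.5],"claw":-1},{"slide":[0,0,0],"angular":[0,0,0.75],"claw":-1},{"slide":[0,0,0],"angular":[0,0,1],"claw":-1},{"slide":[0,0,0],"angular":[0,0,1],"claw":-1}]'
python3 -m inch '[{"slide":[0,0,0],"angular":[0,0,0.25],"claw":-1},{"slide":[0,0,0],"angular":[0,0,0.5],"claw":-1},{"slide":[0,0,0],"angular":[0,0,0.75],"claw":-1},{"slide":[0,0,0],"angular":[0,0,1],"claw":-1},{"slide":[0,0,0],"angular":[0,0,1],"claw":-1}]'
python3 -c "
from h import *
to((*press(0,-145),.15,82))"
```

```text
time: 6.7
position: [0.4568, -0.2325, 0.164]
tool_rot: [-1.45, -2.786, 0.0]
ft_force: [0.6, -0.7, -1.9]
grip_width: 0.312
grip_force: 40.0
time: 7.2
position: [0.4569, -0.2325, 0.1642]
tool_rot: [-2.12, -2.319, 0.0]
ft_force: [-0.6, 0.0, -2.2]
grip_width: 0.311
grip_force: 40.0
t 7.2 pos [ 0.4569 -0.2325  0.1642] yaw 95.1 F [-0.6  0.  -2.2] w 0.311 gf 40.0
(np.float64(0.5095199003607904), np.float64(-0.03758886996752771), 0.15, 82) slide [0.758, 0.279, 0.057] ang [-0.001, 0.0, 0.438]
```

```bash
python3 -m inch '[{"slide":[0,0.28,0],"angular":[0,0,0.28],"claw":-1},{"slide":[0.3,0.28,0],"angular":[0,0,0.43],"claw":-1},{"slide":[0.5,0.28,0.06],"angular":[0,0,0.435],"claw":-1},{"slide":[0.65,0.28,0.06],"angular":[0,0,0.435],"claw":-1},{"slide":[0.72,0.28,0.06],"angular":[0,0,0.435],"claw":-1},{"slide":[0.72,0.28,0.06],"angular":[0,0,0.435],"claw":-1},{"slide":[0.72,0.28,0.06],"angular":[0,0,0.435],"claw":-1}]'
python3 -c "
from h import *
for n in ('top','scene'):
  im=ctrl.get_image(n);np.savez(n+'2.npz',**im)
a=np.load('scene2.npz')['color'][170:280,290:430];b=np.load('top2.npz')['color'][150:260,220:360]
cv2.imwrite('pics/i.png',cv2.resize(np.vstack([a,b]),None,fx=2.7,fy=2.7,interpolation=2)[:,:,::-1])
to((*press(0,-145),.1,82))"
```

```text
time: 7.9
position: [0.5113, -0.0465, 0.1492]
tool_rot: [2.366, 2.066, -0.001]
ft_force: [1.0, -0.1, -2.2]
grip_width: 0.31
grip_force: 40.0
t 8.0 pos [ 0.5114 -0.0487  0.1495] yaw 81.9 F [ 0.2  0.4 -1.7] w 0.308 gf 40.0
(np.float64(0.5095199003607904), np.float64(-0.03758886996752771), 0.1, 82) slide [0.043, -0.014, 0.198] ang [0.001, 0.001, -0.003]
```

View pics/i.png

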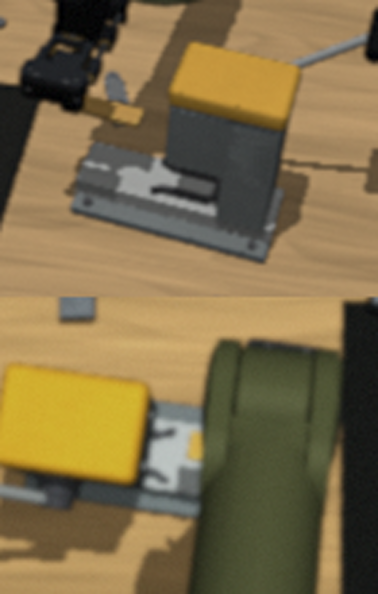

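```bash
cat > m.py <<'E'
from h import *
import sys
k=sys.argv[1];zlo,zhi=float(sys.argv[2]),float(sys.argv[3])
a=np.radians(TH);ey=np.array([np.cos(a),np.sin(a)]);ex=np.array([ey[1],-ey[0]])
for n in("top","scene"):
    im=dict(np.load(n+k+".npz"));v,u=np.mgrid[:400,:640];P=world(im,np.c_[u.ravel(),v.ravel()])
    hsv=cv2.cvtColor(im["color"],cv2.COLOR_RGB2HSV).reshape(-1,3)
    q=np.c_[(P[:,:2]-O)@ex,(P[:,:2]-O)@ey,P[:,2]]*1000
    def rep(l,m):
        r=q[m]
        if len(r)>5: print(n,l,len(r),"x",np.percentile(r[:,0],[1,50,99]).round(1),"y",np.percentile(r[:,1],[1,50,99]).round(1),"z",np.median(r[:,2]).round(1))
    box=(abs(q[:,0])<80)&(q[:,1]>-200)&(q[:,1]<-20)
    rep("tag",box&(q[:,2]>zlo)&(q[:,2]<zhi)&(hsv[:,1]>100)&(hsv[:,2]>70)&(hsv[:,0]<32))
    rep("bed",box&(abs(q[:,2]-40)<4)&(hsv[:,1]<60))
    dk=(hsv[:,2]<80)&(q[:,1]>-44)&(abs(q[:,0])<30)&(q[:,2]>42)&(q[:,2]<56)
    rep("rail-",box&dk&(q[:,0]<0)); rep("rail+",box&dk&(q[:,0]>0))
E
python3 m.py 2 120 165; echo; python3 m.py 0 120 165
```

```text
top tag 43 x [-8.   3.2 16.6] y [-83.2 -77.3 -71.3] z 141.3
top bed 334 x [-37.   -6.   35.9] y [-78.3 -50.1 -23.8] z 39.7
scene tag 170 x [-13.7   6.8  26.1] y [-151.3 -104.6  -68.7] z 140.9
scene bed 452 x [-37.3   1.6  37.8] y [-135.6  -80.4  -22.2] z 39.4
scene rail- 10 x [-28.8 -18.2 -15.8] y [-42.8 -30.3 -22.3] z 46.0
scene rail+ 14 x [17.7 23.6 29.4] y [-41.  -31.4 -22.5] z 48.0

top bed 850 x [-36.8  -0.2  35.9] y [-140.3  -84.3  -24.4] z 39.8
scene bed 470 x [-37.    1.6  37.5] y [-136.3  -82.9  -22. ] z 39.4
scene rail- 11 x [-29.3 -19.8 -14.5] y [-43.2 -30.4 -21.8] z 47.0
scene rail+ 13 x [19.7 22.5 29. ] y [-41.2 -31.3 -23.2] z 48.2
```

```bash
python3 -m inch '[{"slide":[0.03,-0.018,0.15],"angular":[0,0,0],"claw":-1},{"slide":[0.03,-0.018,0.3],"angular":[0,0,0],"claw":-1},{"slide":[0.03,-0.018,0.36],"angular":[0,0,0],"claw":-1},{"slide":[0.03,-0.018,0.36],"angular":[0,0,0],"claw":-1},{"slide":[0.03,-0.018,0.36],"angular":[0,0,0],"claw":-1}]'
python3 -c "
from h import *
to((*press(-1,-145),.0555,82),(*press(-1,-100),.0555,82),(*press(-1,-72),.0555,82))
for n in ('top','scene'): np.savez(n+'3.npz',**ctrl.get_image(n))"; python3 m.py 3 44 70
```

```text
time: 8.5
position: [0.5084, -0.0405, 0.0599]
tool_rot: [2.374, 2.056, 0.0]
ft_force: [-0.6, -0.0, -2.1]
grip_width: 0.313
grip_force: 40.0
t 8.5 pos [ 0.5084 -0.0405  0.0599] yaw 81.8 F [-0.6 -0.  -2.1] w 0.313 gf 40.0
(np.float64(0.5085296322920488), np.float64(-0.03744969686656764), 0.0555, 82) slide [0.012, -0.001, 0.018] ang [0.002, 0.001, -0.007]
(np.float64(0.5147924218352519), np.float64(0.00711236622680303), 0.0555, 82) slide [0.192, -0.002, 0.017] ang [0.002, 0.001, -0.007]
(np.float64(0.5186892686621336), np.float64(0.03483987215156699), 0.0555, 82) slide [0.304, -0.003, 0.017] ang [0.002, 0.001, -0.007]
top tag 31 x [-11.9  -0.8  11.5] y [-75.3 -70.4 -66. ] z 51.4
top bed 314 x [-37.   -2.1  35.9] y [-73.5 -49.  -23.3] z 39.5
scene tag 128 x [-12.2   4.7  19.4] y [-145.1  -95.6  -63.1] z 52.5
scene bed 330 x [-37.4  14.3  38.7] y [-135.5  -66.7  -21.3] z 39.6
scene rail- 11 x [-25.7 -20.8 -13.6] y [-42.2 -30.6 -22.6] z 46.3
scene rail+ 14 x [19.5 22.3 27.5] y [-39.6 -31.1 -22.2] z 48.1
```

```bash
python3 -m inch '[{"slide":[0.01,0.002,0.015],"angular":[0,0,0],"claw":-1},{"slide":[0.04,0.002,0.016],"angular":[0,0,0],"claw":-1},{"slide":[0.08,0.002,0.016],"angular":[0,0,0],"claw":-1},{"slide":[0.12,0.002,0.016],"angular":[0,0,0],"claw":-1},{"slide":[0.155,0.002,0.016],"angular":[0,0,0],"claw":-1},{"slide":[0.155,0.002,0.016],"angular":[0,0,0],"claw":-1}]'
python3 -c "
from h import *
to((*press(0,-100),.0555,82),(*press(0,-74),.0555,82))
for n in ('top','scene'): np.savez(n+'4.npz',**ctrl.get_image(n))"; python3 m.py 4 42 70
```

```text
time: 9.2
position: [0.5142, 0.0016, 0.0553]
tool_rot: [-2.37, -2.062, -0.001]
ft_force: [-0.4, 0.8, -2.3]
grip_width: 0.312
grip_force: 40.0
t 9.2 pos [0.5142 0.0016 0.0553] yaw 82.0 F [-0.4  0.8 -2.3] w 0.312 gf 40.0
(np.float64(0.5157826899039935), np.float64(0.006973193125842964), 0.0555, 82) slide [0.022, 0.003, -0.001] ang [0.0, -0.002, 0.001]
(np.float64(0.5194011905289551), np.float64(0.03272016291312378), 0.0555, 82) slide [0.126, 0.003, -0.0] ang [0.0, -0.002, 0.001]
scene tag 123 x [-18.1   0.5  14.9] y [-86.5 -53.4 -23.5] z 47.5
scene bed 204 x [-36.   24.8  38.6] y [-133.8  -75.   -21.3] z 39.4
scene rail- 7 x [-26.2 -20.9 -16.4] y [-42.6 -34.  -23.2] z 47.5
scene rail+ 15 x [16.7 22.8 27.5] y [-42.7 -32.  -20.8] z 48.7
```

```bash
python3 -m inch '[{"slide":[0.02,0,0],"angular":[0,0,0],"claw":-1},{"slide":[0.04,0,0],"angular":[0,0,0],"claw":-1},{"slide":[0.06,0,0],"angular":[0,0,0],"claw":-1},{"slide":[0.06,0,0],"angular":[0,0,0],"claw":-1}]'
python3 -m inch '[{"slide":[0.02,0,0],"angular":[0,0,0],"claw":-1},{"slide":[0.04,0,0],"angular":[0,0,0],"claw":-1},{"slide":[0.06,0,0],"angular":[0,0,0],"claw":-1},{"slide":[0.06,0,0],"angular":[0,0,0],"claw":-1}]'
python3 -c "
from h import *
to((*press(0,-74),.0555,82))
for n in ('top','scene'): np.savez(n+'5.npz',**ctrl.get_image(n))"; python3 m.py 5 42 70
```

```text
time: 9.7
position: [0.5162, 0.0152, 0.0553]
tool_rot: [-2.372, -2.059, -0.001]
ft_force: [-0.5, -0.3, -2.3]
grip_width: 0.31
grip_force: 40.0
time: 10.1
position: [0.5183, 0.0301, 0.0553]
tool_rot: [-2.372, -2.06, -0.001]
ft_force: [-0.2, 0.3, -1.7]
grip_width: 0.313
grip_force: 40.0
t 10.1 pos [0.5183 0.0301 0.0553] yaw 81.9 F [-0.2  0.3 -1.7] w 0.313 gf 40.0
(np.float64(0.5194011905289551), np.float64(0.03272016291312378), 0.0555, 82) slide [0.011, 0.003, -0.001] ang [0.0, -0.001, -0.002]
top bed 229 x [-36.4  -1.8  34.9] y [-141.1 -126.5 -109.9] z 39.6
scene tag 65 x [-20.   -0.4  14.7] y [-55.5 -38.1 -21.5] z 47.4
scene bed 168 x [-32.   26.1  38.4] y [-136.6  -79.1  -21.6] z 39.4
scene rail- 7 x [-26.8 -22.1 -12.4] y [-42.2 -35.3 -24.1] z 45.6
scene rail+ 23 x [10.7 22.6 28.4] y [-42.3 -33.1 -21.9] z 46.7
```

```bash
python3 -m inch '[{"slide":[0,0,0],"angular":[0,0,0],"claw":0.1},{"slide":[0,0,0],"angular":[0,0,0],"claw":0.1},{"slide":[0,0,0],"angular":[0,0,0],"claw":0.1},{"slide":[0,0,-0.16],"angular":[0,0,0],"claw":0.1},{"slide":[0,0,-0.16],"angular":[0,0,0],"claw":0.1},{"slide":[-0.12,0,-0.16],"angular":[0,0,0],"claw":-1},{"slide":[-0.21,0,-0.16],"angular":[0,0,0],"claw":-1},{"slide":[-0.21,0,-0.16],"angular":[0,0,0],"claw":-1},{"slide":[-0.21,0,-0.16],"angular":[0,0,0],"claw":-1}]'
python3 -c "
from h import *
to((*press(0,-128),.055,82))
for n in ('top','scene'): np.savez(n+'6.npz',**ctrl.get_image(n))
a=np.load('scene6.npz')['color'][190:280,300:420]
cv2.imwrite('pics/j.png',cv2.resize(a,None,fx=5,fy=5,interpolation=2)[:,:,::-1])
"; python3 m.py 6 42 70
```

```text
time: 11.1
position: [0.5109, -0.0232, 0.0954]
tool_rot: [-2.375, -2.056, -0.001]
ft_force: [-0.1, 0.8, 0.2]
grip_width: 0.271
grip_force: 0.0
t 11.1 pos [ 0.5109 -0.0232  0.0954] yaw 81.8 F [-0.1  0.8  0.2] w 0.271 gf 0.0
(np.float64(0.5118858430771116), np.float64(-0.020754312798920996), 0.055, 82) slide [0.01, 0.003, 0.162] ang [0.001, -0.002, -0.007]
top tag 85 x [-12.9  -0.3  14. ] y [-50.5 -36.2 -24.4] z 48.4
top bed 80 x [-37.  -19.4  36.1] y [-50.4 -36.8 -23.4] z 40.1
scene tag 138 x [-17.    1.4  15.8] y [-97.9 -56.8 -21.6] z 47.1
scene bed 322 x [-37.4  13.7  37.6] y [-135.7  -95.7  -22.4] z 39.6
scene rail- 8 x [-24.5 -23.3 -16.8] y [-42.3 -36.2 -23.3] z 47.0
scene rail+ 15 x [17.5 23.  27.1] y [-41.9 -32.3 -22.5] z 47.7
```

View pics/j.png

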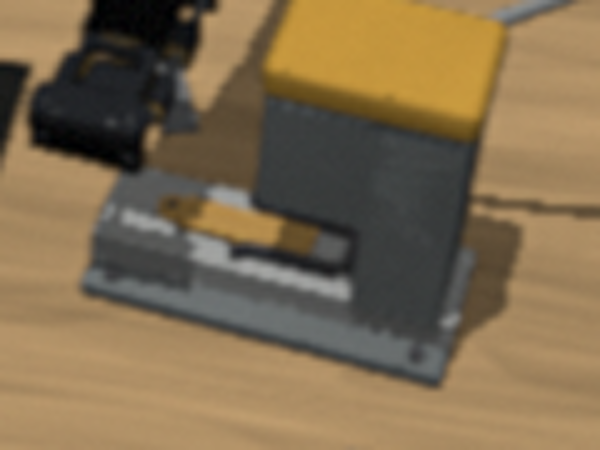

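The tag lies in the slot between the rails, eye outwards at crop (180,208). Next I lower the closed fingers behind it and push it home.

```bash
python3 -m inch '[{"slide":[0,0.003,0.1],"angular":[0,0,0],"claw":-1},{"slide":[0,0.003,0.163],"angular":[0,0,0],"claw":-1},{"slide":[0,0.003,0.163],"angular":[0,0,0],"claw":-1},{"slide":[0.03,0.003,0.163],"angular":[0,0,0],"claw":-1},{"slide":[0.06,0.003,0.163],"angular":[0,0,0],"claw":-1},{"slide":[0.09,0.003,0.163],"angular":[0,0,0],"claw":-1},{"slide":[0.12,0.003,0.163],"angular":[0,0,0],"claw":-1},{"slide":[0.12,0.003,0.163],"angular":[0,0,0],"claw":-1}]'
python3 -c "
from h import *
to((*press(0,-91.5),.055,82))"
```

```text
time: 12.0
position: [0.5162, 0.0082, 0.055]
tool_rot: [-2.371, -2.061, -0.002]
ft_force: [0.9, 0.2, -0.1]
grip_width: 0.002
grip_force: 0.0
t 12.0 pos [0.5162 0.0082 0.055 ] yaw 82.0 F [ 0.9  0.2 -0.1] w 0.002 gf 0.0
(np.float64(0.5169656612621539), np.float64(0.015390471710146306), 0.055, 82) slide [0.029, -0.001, -0.0] ang [0.001, -0.002, -0.001]
```

```bash
python3 -m inch '[{"slide":[0.01,0,0],"angular":[0,0,0],"claw":-1},{"slide":[0.02,0,0],"angular":[0,0,0],"claw":-1},{"slide":[0.024,0,0],"angular":[0,0,0],"claw":-1},{"slide":[0.024,0,0],"angular":[0,0,0],"claw":-1}]'
python3 -m inch '[{"slide":[0.005,0,0],"angular":[0,0,0],"claw":-1},{"slide":[0.01,0,0],"angular":[0,0,0],"claw":-1},{"slide":[0.01,0,0],"angular":[0,0,0],"claw":-1}]'
python3 -m inch '[{"slide":[0.005,0,0],"angular":[0,0,0],"claw":-1},{"slide":[0.01,0,0],"angular":[0,0,0],"claw":-1},{"slide":[0.01,0,0],"angular":[0,0,0],"claw":-1}]'
```

```text
time: 12.4
position: [0.5166, 0.0123, 0.0546]
tool_rot: [2.374, 2.058, 0.0]
ft_force: [0.2, -1.0, 0.3]
grip_width: 0.006
grip_force: 0.7
time: 12.7
position: [0.517, 0.0145, 0.0546]
tool_rot: [2.373, 2.058, -0.0]
ft_force: [0.1, -1.8, 1.8]
grip_width: 0.005
grip_force: 1.3
time: 13.0
position: [0.517, 0.015, 0.0546]
tool_rot: [2.373, 2.056, -0.004]
ft_force: [-1.4, -7.4, 2.9]
grip_width: 0.003
grip_force: 3.5
```

```bash
python3 -m inch '[{"slide":[0.005,0,0],"angular":[0,0,0],"claw":-1},{"slide":[0.01,0,0],"angular":[0,0,0],"claw":-1},{"slide":[0.01,0,0],"angular":[0,0,0],"claw":-1},{"slide":[0.01,0,0],"angular":[0,0,0],"claw":-1}]'
```

```text
time: 13.4
position: [0.5171, 0.0152, 0.0546]
tool_rot: [2.374, 2.053, -0.007]
ft_force: [-1.9, -11.0, 3.2]
grip_width: 0.004
grip_force: 5.6
```

```bash
python3 -m inch '[{"slide":[-0.05,0,0],"angular":[0,0,0],"claw":-1},{"slide":[-0.12,0,0],"angular":[0,0,0],"claw":-1},{"slide":[-0.12,0,-0.2],"angular":[0,0,0],"claw":-1},{"slide":[-0.12,0,-1],"angular":[0,0,0],"claw":-1},{"slide":[-0.12,0,-1],"angular":[0,0,0],"claw":-1},{"slide":[-0.12,0,-1],"angular":[0,0,0],"claw":-1},{"slide":[-0.12,0,-1],"angular":[0,0,0],"claw":-1},{"slide":[-0.12,0,-1],"angular":[0,0,0],"claw":-1},{"slide":[-0.12,0,-1],"angular":[0,0,0],"claw":-1}]'
python3 -c "
from h import *
for n in ('top','scene'): np.savez(n+'7.npz',**ctrl.get_image(n))
a=np.load('scene7.npz')['color'][190:280,300:420]
cv2.imwrite('pics/k.png',cv2.resize(a,None,fx=5,fy=5,interpolation=2)[:,:,::-1])
# grip bar
for n in ('top0','scene0'):
  im=dict(np.load(n+'.npz'));v,u=np.mgrid[:400,:640];P=world(im,np.c_[u.ravel(),v.ravel()])
  m=(P[:,0]>.4)&(P[:,0]<.56)&(P[:,1]>.2)&(P[:,1]<.33)&(P[:,2]>.26)&(im['color'].reshape(-1,3).max(1)<60)
  print(n,m.sum(),np.median(P[m],0),P[m].min(0),P[m].max(0))
print(press(-70,175))
to((*press(0,-110),.36,82),(*press(-70,175),.33,82))"; python3 m.py 7 42 70
```

```text
time: 14.3
position: [0.514, -0.0089, 0.3057]
tool_rot: [2.372, 2.059, 0.006]
ft_force: [-0.6, -0.1, -0.0]
grip_width: 0.003
grip_force: 0.0
top0 256 [0.48265244 0.28539266 0.2886446 ] [0.44500626 0.27409277 0.28089371] [0.52263089 0.29917471 0.29512279]
scene0 112 [0.49646152 0.28743296 0.28778038] [0.44360544 0.27601965 0.27379961] [0.52934385 0.29941317 0.29332066]
[0.48473653 0.28903903]
t 14.4 pos [ 0.5126 -0.0092  0.3032] yaw 81.9 F [-0.4 -0.  -0.5] w 0.008 gf 0.0
(np.float64(0.5143909588943928), np.float64(-0.002929487561572741), 0.36, 82) slide [0.026, 0.003, -0.227] ang [-0.004, -0.001, -0.003]
(np.float64(0.4847365278561015), np.float64(0.28903902909697937), 0.33, 82) slide [1.165, -0.279, -0.106] ang [-0.004, -0.001, -0.003]
scene tag 98 x [-16.    0.8  16.9] y [-77.2 -45.9 -21.1] z 46.9
scene bed 379 x [-37.9   9.8  38.1] y [-136.1  -93.9  -22.4] z 39.3
scene rail- 10 x [-26.1 -23.4 -16. ] y [-42.4 -35.5 -23.4] z 45.1
scene rail+ 16 x [18.8 22.1 28.9] y [-41.7 -33.1 -22.5] z 47.2
```

View pics/k.png

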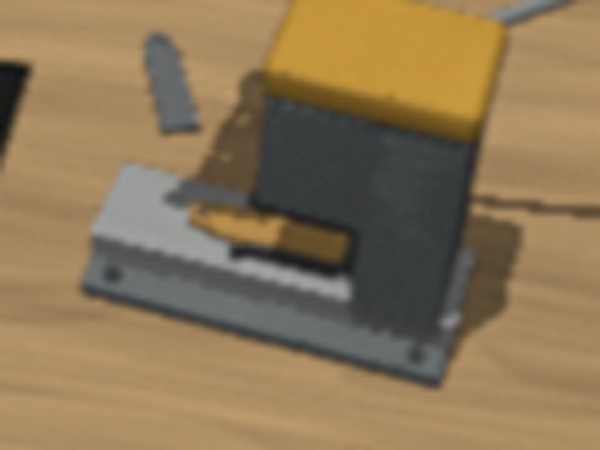

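The tag is home, with the square end hidden under the head and the eye outwards at crop (205,215). Now the lever.

```bash
python3 -m inch '[{"slide":[0,0,-0.26],"angular":[0,0,0],"claw":-1},{"slide":[0.2,-0.05,-0.26],"angular":[0,0,0],"claw":-1},{"slide":[1,-0.28,-0.26],"angular":[0,0,0],"claw":-1},{"slide":[1,-0.28,-0.26],"angular":[0,0,0],"claw":-1},{"slide":[1,-0.28,-0.26],"angular":[0,0,0],"claw":-1},{"slide":[1,-0.28,-0.26],"angular":[0,0,0],"claw":-1},{"slide":[1,-0.28,-0.26],"angular":[0,0,0],"claw":-1},{"slide":[1,-0.28,-0.26],"angular":[0,0,0],"claw":-1},{"slide":[1,-0.28,-0.26],"angular":[0,0,0],"claw":-1}]'
python3 -c "
from h import *
for t in (40,30,20,10,0,-5,-11.56,-13):
  y=45+170*np.cos(np.radians(t));z=170+170*np.sin(np.radians(t));to((*press(-70,y),(z+22)/1e3,82))"
```

```text
time: 15.3
position: [0.4797, 0.2458, 0.3683]
tool_rot: [2.375, 2.056, -0.004]
ft_force: [0.2, -0.5, -0.3]
grip_width: 0.006
grip_force: 0.0
t 15.3 pos [0.4797 0.2458 0.3683] yaw 81.8 F [ 0.2 -0.5 -0.3] w 0.006 gf 0.0
(np.float64(0.4847681974370491), np.float64(0.2892643698743744), np.float64(0.30127389364671164), 82) slide [0.176, -0.005, 0.268] ang [-0.002, 0.005, -0.008]
t 15.3 pos [0.4797 0.2458 0.3683] yaw 81.8 F [ 0.2 -0.5 -0.3] w 0.006 gf 0.0
(np.float64(0.4871336896936214), np.float64(0.3060957218553236), np.float64(0.277), 82) slide [0.244, -0.005, 0.365] ang [-0.002, 0.005, -0.008]
t 15.3 pos [0.4797 0.2458 0.3683] yaw 81.8 F [ 0.2 -0.5 -0.3] w 0.006 gf 0.0
(np.float64(0.48887661384858416), np.float64(0.31849727161595753), np.float64(0.2501434243653637), 82) slide [0.294, -0.005, 0.472] ang [-0.002, 0.005, -0.008]
t 15.3 pos [0.4797 0.2458 0.3683] yaw 81.8 F [ 0.2 -0.5 -0.3] w 0.006 gf 0.0
(np.float64(0.48994401203345095), np.float64(0.3260922043422864), np.float64(0.22152019020337815), 82) slide [0.325, -0.005, 0.586] ang [-0.002, 0.005, -0.008]
t 15.3 pos [0.4797 0.2458 0
[... 207 characters left out ...]
[0.4797 0.2458 0.3683] yaw 81.8 F [ 0.2 -0.5 -0.3] w 0.006 gf 0.0
(np.float64(0.49021342063117174), np.float64(0.32800914612145904), np.float64(0.1771835237328981), 82) slide [0.333, -0.005, 0.764] ang [-0.002, 0.005, -0.008]
t 15.3 pos [0.4797 0.2458 0.3683] yaw 81.8 F [ 0.2 -0.5 -0.3] w 0.006 gf 0.0
(np.float64(0.48982352963558234), np.float64(0.3252349275364118), np.float64(0.15793302005695234), 82) slide [0.322, -0.005, 0.841] ang [-0.002, 0.005, -0.008]
t 15.3 pos [0.4797 0.2458 0.3683] yaw 81.8 F [ 0.2 -0.5 -0.3] w 0.006 gf 0.0
(np.float64(0.48969706230909255), np.float64(0.32433506575063575), np.float64(0.15375832076154297), 82) slide [0.319, -0.005, 0.857] ang [-0.002, 0.005, -0.008]
```

```bash
python3 -m inch '[{"slide":[0.18,-0.005,0],"angular":[0,0,0],"claw":-1},{"slide":[0.18,-0.005,0.15],"angular":[0,0,0],"claw":-1},{"slide":[0.18,-0.005,0.24],"angular":[0,0,0],"claw":-1},{"slide":[0.18,-0.005,0.27],"angular":[0,0,0],"claw":-1},{"slide":[0.21,-0.005,0.32],"angular":[0,0,0],"claw":-1},{"slide":[0.24,-0.005,0.365],"angular":[0,0,0],"claw":-1},{"slide":[0.27,-0.005,0.415],"angular":[0,0,0],"claw":-1},{"slide":[0.29,-0.005,0.47],"angular":[0,0,0],"claw":-1},{"slide":[0.29,-0.005,0.47],"angular":[0,0,0],"claw":-1}]'
python3 -c "
from h import *
for t in (10,0,-5,-11.56,-14):
  y=45+170*np.cos(np.radians(t));z=170+170*np.sin(np.radians(t));to((*press(-70,y),(z+22)/1e3,82))"
```

```text
time: 16.2
position: [0.4895, 0.3208, 0.2529]
tool_rot: [-2.373, -2.058, -0.006]
ft_force: [-0.1, 3.4, 7.4]
grip_width: 0.006
grip_force: 3.3
t 16.2 pos [0.4895 0.3208 0.2529] yaw 81.9 F [-0.1  3.4  7.4] w 0.006 gf 3.3
(np.float64(0.48994401203345095), np.float64(0.3260922043422864), np.float64(0.22152019020337815), 82) slide [0.021, -0.001, 0.126] ang [0.004, -0.007, -0.005]
t 16.2 pos [0.4895 0.3208 0.2529] yaw 81.9 F [-0.1  3.4  7.4] w 0.006 gf 3.3
(np.float64(0.49030345189450414), np.float64(0.3286497518466422), np.float64(0.192), 82) slide [0.031, -0.002, 0.244] ang [0.004, -0.007, -0.005]
t 16.2 pos [0.4895 0.3208 0.2529] yaw 81.9 F [-0.1  3.4  7.4] w 0.006 gf 3.3
(np.float64(0.49021342063117174), np.float64(0.32800914612145904), np.float64(0.1771835237328981), 82) slide [0.028, -0.002, 0.303] ang [0.004, -0.007, -0.005]
t 16.2 pos [0.4895 0.3208 0.2529] yaw 81.9 F [-0.1  3.4  7.4] w 0.006 gf 3.3
(np.float64(0.48982352963558234), np.float64(0.3252349275364118), np.float64(0.15793302005695234), 82) slide [0.016, -0.002, 0.38] ang [0.004, -0.007, -0.005]
t 16.2 pos [0.4895 0.3208 0.2529] yaw 81.9 F [-0.1  3.4  7.4] w 0.006 gf 3.3
(np.float64(0.489600665793895), np.float64(0.32364916890505546), np.float64(0.1508732777480565), 82) slide [0.01, -0.002, 0.408] ang [0.004, -0.007, -0.005]
```

Lever contact is good, at about 7.4 N, so I carry on down.

```bash
python3 -m inch '[{"slide":[0.01,0,0.06],"angular":[0,0,0],"claw":-1},{"slide":[0.02,0,0.125],"angular":[0,0,0],"claw":-1},{"slide":[0.03,0,0.19],"angular":[0,0,0],"claw":-1},{"slide":[0.03,0,0.245],"angular":[0,0,0],"claw":-1},{"slide":[0.03,0,0.3],"angular":[0,0,0],"claw":-1},{"slide":[0.02,0,0.345],"angular":[0,0,0],"claw":-1},{"slide":[0.016,0,0.38],"angular":[0,0,0],"claw":-1},{"slide":[0.016,0,0.38],"angular":[0,0,0],"claw":-1}]'
python3 -m inch '[{"slide":[0,0,0.01],"angular":[0,0,0],"claw":-1},{"slide":[0,0,0.02],"angular":[0,0,0],"claw":-1},{"slide":[0,0,0.02],"angular":[0,0,0],"claw":-1}]'
```

```text
time: 17.0
position: [0.4912, 0.3263, 0.16]
tool_rot: [-2.372, -2.057, -0.014]
ft_force: [-0.7, 5.7, 10.3]
grip_width: 0.003
grip_force: 4.7
time: 17.3
position: [0.4912, 0.3261, 0.1579]
tool_rot: [-2.372, -2.056, -0.014]
ft_force: [-4.6, 3.7, 17.4]
grip_width: 0.001
grip_force: 8.8
```

```bash
python3 -m inch '[{"slide":[0,0,0.012],"angular":[0,0,0],"claw":-1},{"slide":[0,0,0.012],"angular":[0,0,0],"claw":-1},{"slide":[0,0,0.012],"angular":[0,0,0],"claw":-1}]'
python3 -m inch '[{"slide":[0.01,0,-0.08],"angular":[0,0,0],"claw":-1},{"slide":[0.01,0,-0.16],"angular":[0,0,0],"claw":-1},{"slide":[0.01,0,-0.26],"angular":[0,0,0],"claw":-1},{"slide":[-0.02,0,-0.37],"angular":[0,0,0],"claw":-1},{"slide":[-0.06,0,-0.48],"angular":[0,0,0],"claw":-1},{"slide":[-0.12,0,-0.58],"angular":[0,0,0],"claw":-1},{"slide":[-0.12,0,-0.8],"angular":[0,0,0],"claw":-1},{"slide":[-0.12,0,-0.9],"angular":[0,0,0],"claw":-1},{"slide":[-0.12,0,-0.9],"angular":[0,0,0],"claw":-1}]'
python3 -c "
from h import *
for n in ('top','scene'): np.savez(n+'8.npz',**ctrl.get_image(n))
a=np.load('scene8.npz')['color'][150:280,300:460]
cv2.imwrite('pics/l.png',cv2.resize(a,None,fx=4,fy=4,interpolation=2)[:,:,::-1])
to()"; python3 m.py 8 42 70
```

```text
time: 17.6
position: [0.4913, 0.3261, 0.1572]
tool_rot: [-2.372, -2.056, -0.016]
ft_force: [-8.2, 0.0, 28.1]
grip_width: 0.005
grip_force: 14.5
time: 18.5
position: [0.4873, 0.2927, 0.3802]
tool_rot: [2.375, 2.054, 0.015]
ft_force: [0.2, 0.6, -0.5]
grip_width: 0.002
grip_force: 0.0
t 18.6 pos [0.4857 0.2925 0.375 ] yaw 81.7 F [ 0.1 -0.8 -0.4] w 0.008 gf 0.0
top tag 163 x [-13.5  -1.8  12.8] y [-78.1 -48.5 -24.4] z 47.6
top bed 708 x [-37.1  -1.5  36.2] y [-140.4  -94.5  -25.7] z 39.7
scene tag 98 x [-17.7  -0.8  14.7] y [-75.9 -45.1 -21.9] z 47.0
scene bed 365 x [-38.3  10.9  38. ] y [-136.3  -93.8  -22.3] z 39.4
scene rail- 7 x [-25.2 -20.4 -18.2] y [-42.2 -33.9 -23.2] z 47.3
scene rail+ 14 x [18.8 21.7 29. ] y [-41.1 -32.5 -22.4] z 48.2
```

View pics/l.png

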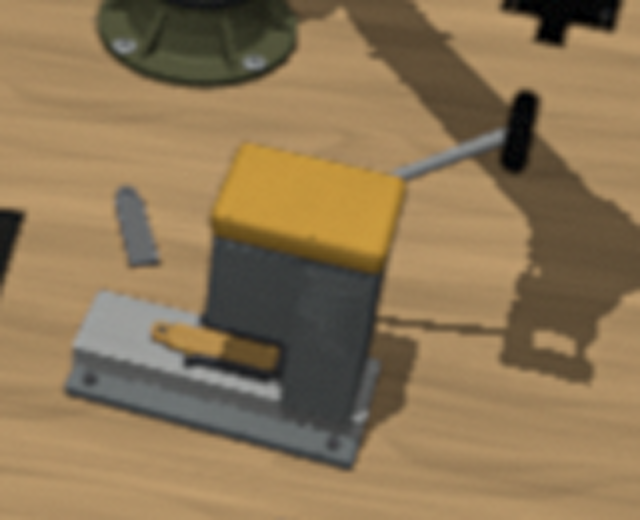

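The lever grip is back up at crop (520,130). The tag is still home, with its eye at crop (160,330) and its measured position unchanged. The gripper is clear, so I hand in.

```bash
python3 -c "
from bench import ctrl
print(ctrl.close_job())"
```

```text
the job is handed in; nothing more can be done
None
```

The long tag is home against the stop and stamped, the lever was pushed to its end stop and has sprung back up, and the job is handed in at about 19 s; the hand-in call gave no verdict.

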